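Lay out two specimen boards for the record photograph

TASK

Lay out the two specimen boards for their record photograph: on the board with the big stone, stand the round tin in the ring left of the stone and the black-lidded jar in the ring right of it; on the board with the small pale stone, stand the white-lidded jar in the left ring and the blue-capped vial in the right one (left and right as seen from the robot). Centre each on the dot of its ring, upright, and never let one tip over; only when all four stand in place, lay the hand lens flat on the middle of the tin's lid. Leave the red-lidded jar and the spare stone where they are.

Things in the scene. Friction and masses are not known exactly. Their poses are not given: they have to be found in the camera images.
- big_stone_board: Plywood board, 84 (x) by 210 (y) by 6 mm, with a big broad stone, 68 (x) by 56 (y) by 21 mm, fixed on its middle. Two black rings on top, 63 mm across, a 6 mm dot in each centre: dots 68 mm left (+y) and right (-y) of the board's centre. Origin: centre of its underside, on the desk; x away from the robot, y to its left, z up; turned at most 0.2 rad. Fixed.
- small_stone_board: Plywood board, 84 (x) by 210 (y) by 6 mm, with a small pale stone, 21 (x) by 35 (y) by 13 mm, fixed on its middle. Two black rings on top, 63 mm across, a 6 mm dot in each centre: dots 68 mm left (+y) and right (-y) of the board's centre. Origin: centre of its underside, on the desk; x away from the robot, y to its left, z up; turned at most 0.2 rad. Fixed.
- tin: Low round aluminium sample tin with a flat press lid, 58 mm across, 38 mm high, 0.09 kg, standing upright. Origin: centre of its underside; z up.
- black_lid_jar: Glass sample jar with a black screw lid, 42 mm across, 62 mm high, 0.09 kg, upright. Origin: centre of its underside; z up.
- white_lid_jar: Smaller glass sample jar with a white screw lid, 34 mm across, 50 mm high, 0.06 kg, upright. Origin: centre of its underside; z up.
- blue_cap_vial: Slim sample vial with a blue cap, 22 mm across, 45 mm high, 0.02 kg, upright, on the bare wood near the boards (not those on the dark mat far left). Origin: centre of its underside; z up.
- folding_lens: Folded hand lens in a black case, 32 mm wide (x), 56 mm long (y), 13 mm thick (z), 0.045 kg, lying flat; grip it across its width. Origin: centre of its underside; y along its length, z up.
- red_lid_jar: Bystander: glass jar with a red screw lid, 48 mm across, 70 mm high, at the left end of the work. Origin: centre of its underside. (At the other end an open carton stands high beside the desk, beyond y -0.2 m: keep clear.)
- spare_stone: Bystander: loose dark flat stone, 35 x 57 x 18 mm, on the desk between the boards. Origin: centre of its underside. Above and behind it a corner of the big white foam box juts out at x 0.61, y 0.21 m, from z 0.24 m up: to keep clear of it, draw back towards the robot before swinging from side to side.
There are look-alikes about, which are no part of the job. Leave any orange or turquoise look-alike of the white_lid_jar alone.

How it is judged:
On the way, in this order (a step that is already met when the one before it is completed fails the run):
1. tin, two jars and vial all stand in their rings (x of tin in the frame of big_stone_board between -0.012 and 0.012 m and y of tin in the frame of big_stone_board between 0.056 and 0.08 m and z of tin in the frame of big_stone_board between 0.003 and 0.01 m and angle between each of tin, black_lid_jar, white_lid_jar, blue_cap_vial's own z axis and vertical below 0.1 rad and x of black_lid_jar in the frame of big_stone_board between -0.012 and 0.012 m and y of black_lid_jar in the frame of big_stone_board between -0.08 and -0.056 m and z of black_lid_jar in the frame of big_stone_board between 0.003 and 0.01 m and x of white_lid_jar in the frame of small_stone_board between -0.012 and 0.012 m and y of white_lid_jar in the frame of small_stone_board between 0.056 and 0.08 m and z of white_lid_jar in the frame of small_stone_board between 0.003 and 0.01 m and x of blue_cap_vial in the frame of small_stone_board between -0.012 and 0.012 m and y of blue_cap_vial in the frame of small_stone_board between -0.08 and -0.056 m and z of blue_cap_vial in the frame of small_stone_board between 0.003 and 0.01 m), for 0.2 s.
2. the hand lens lies on the tin's lid (horizontal distance between folding_lens and tin below 0.015 m and z of folding_lens in the frame of tin between 0.034 and 0.043 m and angle between folding_lens's own z axis and vertical below 0.12 rad), for 0.2 s.
At the end, for the whole second after the job is handed in: Big-stone board: tin in left ring, black-lidded jar in right; small-stone board: white-lidded jar left, vial right; all upright, within 12 mm of the dot along and across the board. Lens flat on the tin's lid, within 15 mm of its centre. Bystanders unmoved (20 mm). All released, at rest (all of step 1 and all of step 2 and linear speed of each of tin, black_lid_jar, white_lid_jar, blue_cap_vial, folding_lens below 0.02 m/s); the robot touches nothing.
It fails at once if the red-lidded jar or spare stone is moved by more than 20 mm (distance of any of red_lid_jar, spare_stone from where it was at the start of the episode above 0.02 m).
It fails at once if the tin, a jar or the vial is tipped over (leans more than 0.6 rad) (angle between any of tin, black_lid_jar, white_lid_jar, blue_cap_vial's own z axis and vertical above 0.6 rad).
It also fails if it takes over 104 s, if anything falls off the work surface, if the arm or the gripper's body presses on something with over 40 N, if the wrist force passes 120 N, or if a joint passes its speed limit or range.

ROBOT

A 6-joint arm with a two-finger parallel gripper is mounted at the origin on a cart in front of the work surface, level with it; the furniture and walls round the work are solid. World frame = base frame: x ahead of the robot, y to its left, z up, the work surface at z = 0. Lengths are in m, angles in rad, forces in N, time in s.
With the tool pointing down it reaches from about 0.25 to 0.775 m from the base axis. Payload 4 kg.
Tool frame: the origin (TCP) lies between the finger pads; the fingertips stand 17 mm ahead of it and the grasp point (between the pads) lies 2 mm behind it (bot.tips_ahead is the distance from the TCP to the fingertips, in m); z points along the fingers, y is the direction in which the jaws open and shut (so a half turn about z gives the same grasp; the last joint's range is limited). The gripper opens to 85 mm and grips with 20 to 120 N. Pads are 22 mm wide; open, the fingers measure 114 mm over their backs; the gripper's body (76 mm by 85 mm) begins 54 mm behind the grasp point. The pads swing forward as they close: fully open they stand 13 mm farther back than shut.
Start: joints at [1.025, 0.087, 1.371, -0, 1.684, -0.103], TCP at [0.236, 0.497, 0.248] pointing down, gripper open.
Joint ranges: [-3.1, 3.1], [-0.76, 2.03], [0.27, 2.55], [-1.08, 4.22], [0.17, 2.65], [-2.57, 2.57]. Speed limits (rad/s): [2.79, 2.79, 3.14, 3.14, 3.14, 3.14].

INTERFACE

Orientations are given as a unit quaternion [w, x, y, z].
In Python, from bench import bot, cams gives the robot as it stands.
- The arm moves only by the shell command python3 -m inch 'ROWS' [FORCE]. ROWS is JSON, a list that holds one entry, the list of rows, each a list of 7 numbers: the finger opening in m, from 0 to 0.0854, then the shift along the world's x, y, z in m, then the turn, a rotation vector about the world's x, y, z in degrees. In form: [[[jaw, x, y, z, ax, ay, az], ...]]. A call has exactly 5 rows; each row shifts and turns the commanded pose from where the row before left it; what a row does not reach is not made up. A row lasts 1/10 s, in which the tool goes at most 50 mm and 8.59 degrees, less where a joint would pass 70% of its speed; a pose out of reach is approached as far as the arm can. A call with a gripper value outside its range is refused whole. The fingers move at their own pace and stop on an object; FORCE is the grip in N (left out, the last holds). Time passes only in rows, so rows that do not move let the fingers close, or fill a call up. It gives the time, the measured TCP pose, the force and the opening at its end, in the units of the state.
- bot.get_state(): the state, without advancing time (a new reading comes with each control period).
- cams.grab_frame(name): name is "scene" or "top" or "wrist"; returns a dict with "img" (420x560x3 uint8, red, green, blue), "mtx" (3x3 intrinsics, pixels), "origin" and "orientation" of the camera in the world; the wrist camera has in their place "mount" (4x4, takes a point from camera to tool coordinates, whose origin is the TCP and whose axes are the flange's). Camera axes: x right, y up, looking along -z (the intrinsics and any distortion apply to the point x, -y, -z); pixel columns grow to the right and rows downward; lengths in m; the calibration is good to about 2 mm. A picture is of the moment at which its call begins: read the wrist's pose just before it. There is no depth.
- bot.job_done(): hands the job in, once; it reports no verdict.
The state is a dict: "t": time; "joint_positions": joint angles; "joint_vel": joint speeds; "joint_torque": joint torques, N m; "position": TCP position; "tool_rot": TCP orientation; "force": force on the tool from outside, world axes, zero at the start; "ft_torque": the same for the moment, N m; "finger_gap": finger opening in m.
Only numpy, scipy, OpenCV 4.12 (cv2) and the standard library are available. Lean on these libraries where they do the work, as an engineer would, in place of code of your own. Each camera call takes 0.05 s, during which the arm holds its last target.

## Working session

There is one attempt and no reset: what is moved stays moved. The work goes in short steps, Python scripts to look and compute and a shell command to move; the robot and the scene stay as the last step left them, time stands still between calls to the robot, and variables do not carry over. Pictures are saved under pics/ and viewed, and the job is handed in when it is done.

```bash
ls; mkdir -p pics
python3 - <<'E'
from bench import bot,cams
import cv2
s=bot.get_state();print({k:(v if not hasattr(v,'round') else v) for k,v in s.items()})
for n in ["scene","top","wrist"]:
    f=cams.grab_frame(n)
    cv2.imwrite(f"pics/{n}0.png",f["img"][:,:,::-1])
    print(n,{k:v for k,v in f.items() if k!="img"})
E
```

```text
pics
{'t': 0.0, 'joint_positions': array([ 1.02489621e+00,  8.79531691e-02,  1.37227787e+00,  2.36111907e-05,
        1.68360599e+00, -1.03087095e-01]), 'joint_vel': array([ 0.00010765, -0.00086002,  0.00016905,  0.00015586,  0.00104682,
       -0.00064677]), 'joint_torque': array([-1.02323960e-03, -3.51859546e+01, -3.13273323e+01, -5.21149959e-04,
        1.08968077e-02, -4.85801159e-07]), 'position': array([0.2354125 , 0.49655451, 0.24712811]), 'tool_rot': array([-3.68904966e-04,  2.19600595e-01,  9.75589216e-01, -1.05988092e-03]), 'force': array([-0.24669553,  0.62338351, -0.25083853]), 'ft_torque': array([-0.07291028, -0.04156628, -0.00631263]), 'finger_gap': 0.08520598476906222}
scene {'mtx': array([[421.10505116,   0.        , 282.21558531],
       [  0.        , 421.10505116, 211.51023981],
       [  0.        ,   0.        ,   1.        ]]), 'origin': array([-0.08629831, -0.09841057,  0.57555138]), 'orientation': array([ 0.78550809,  0.37766332, -0.21673511, -0.43974236])}
top {'mtx': array([[423.38311893,   0.        , 282.62941921],
       [  0.        , 423.38311893, 203.89167541],
       [  0.        ,   0.        ,   1.        ]]), 'origin': array([0.34718193, 0.23255428, 0.89953295]), 'orientation': array([ 0.70659468,  0.06224048, -0.05539673, -0.70269572])}
wrist {'mtx': array([[353.73114894,   0.        , 277.07800109],
       [  0.        , 353.73114894, 205.68115808],
       [  0.        ,   0.        ,   1.        ]]), 'mount': array([[ 8.22721180e-04,  9.51462655e-01,  3.07763123e-01,
         7.93341799e-02],
       [ 9.99999661e-01, -7.96362002e-04, -2.11241019e-04,
        -1.57772441e-04],
       [ 4.41029152e-05,  3.07763192e-01, -9.51462987e-01,
        -1.25277186e-01],
       [ 0.00000000e+00,  0.00000000e+00,  0.00000000e+00,
         1.00000000e+00]])}
```

View pics/scene0.png

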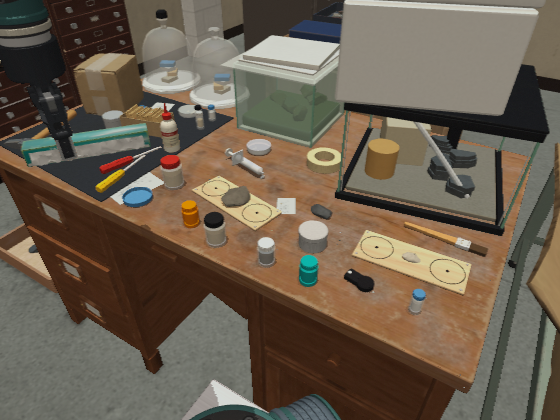

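View pics/top0.png

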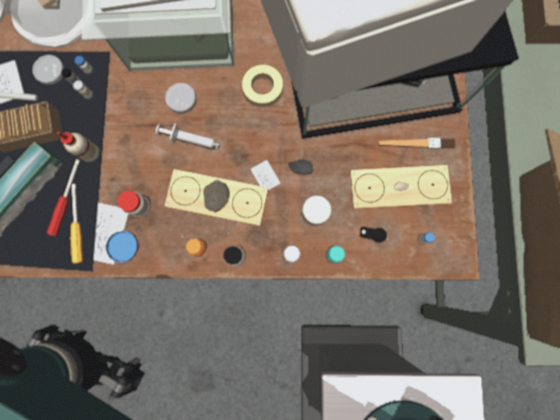

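View pics/wrist0.png

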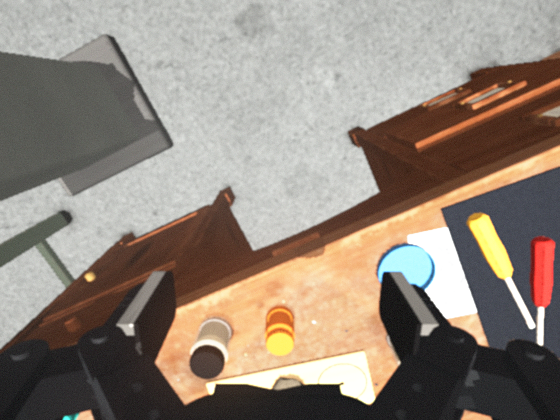

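```bash
cat > h.py <<'E'
import numpy as np,cv2
from scipy.spatial.transform import Rotation as R
def q(o): return R.from_quat([o[1],o[2],o[3],o[0]]).as_matrix()
K={'scene':(421.105,282.2156,211.5102,[-0.08629831,-0.09841057,0.57555138],[0.78550809,0.37766332,-0.21673511,-0.43974236]),
'top':(423.383,282.6294,203.8917,[0.34718193,0.23255428,0.89953295],[0.70659468,0.06224048,-0.05539673,-0.70269572])}
def p2w(cam,u,v,z):
    f,cx,cy,o,r=K[cam]; d=q(r)@np.array([(u-cx)/f,-(v-cy)/f,-1]); o=np.array(o)
    return (o+d*(z-o[2])/d[2]).round(4)
def w2p(cam,p):
    f,cx,cy,o,r=K[cam]; c=q(r).T@(np.array(p)-np.array(o)); return (cx-f*c[0]/c[2], cy+f*c[1]/c[2])
M=np.array([[8.22721180e-04,9.51462655e-01,3.07763123e-01,7.93341799e-02],[9.99999661e-01,-7.96362002e-04,-2.11241019e-04,-1.57772441e-04],[4.41029152e-05,3.07763192e-01,-9.51462987e-01,-1.25277186e-01],[0,0,0,1]])
def wp2w(s,u,v,z):
    Rt=q(s['tool_rot']);d=np.array([(u-277.078)/353.731,-(v-205.681)/353.731,-1])
    o=Rt@M[:3,3]+s['position'];d=Rt@M[:3,:3]@d
    return (o+d*(z-o[2])/d[2]).round(4)
E
python3 - <<'E'
import cv2
t=cv2.imread('pics/top0.png');s=cv2.imread('pics/scene0.png')
cv2.imwrite('pics/c1.png',cv2.resize(t[160:280,150:350],None,fx=4,fy=4,interpolation=2))
cv2.imwrite('pics/c2.png',cv2.resize(t[130:270,270:470],None,fx=4,fy=4,interpolation=2))
cv2.imwrite('pics/c3.png',cv2.resize(s[140:300,150:350],None,fx=3.7,fy=3.7,interpolation=2))
cv2.imwrite('pics/c4.png',cv2.resize(s[190:330,290:490],None,fx=4,fy=4,interpolation=2))
E
```

```text
(no output)
```

View pics/c1.png

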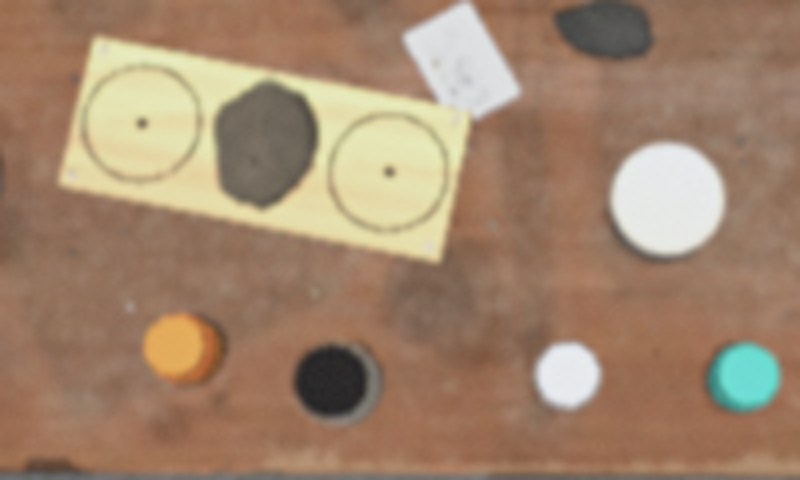

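View pics/c2.png

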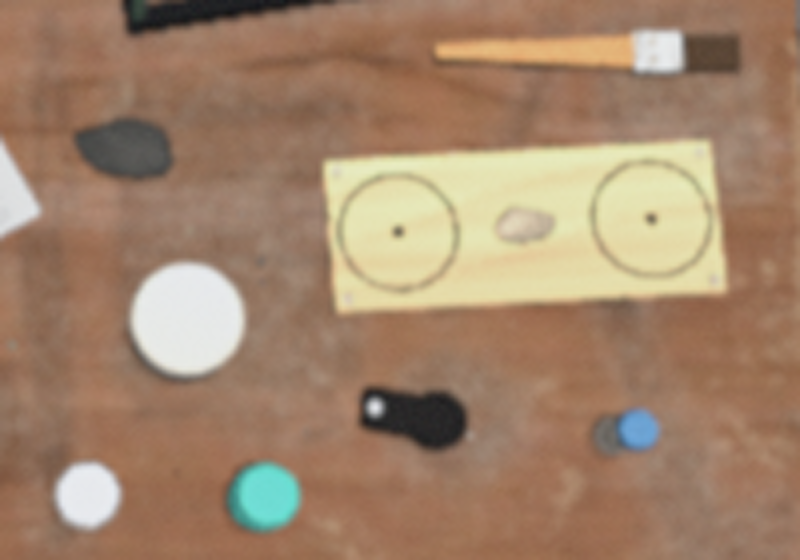

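View pics/c3.png

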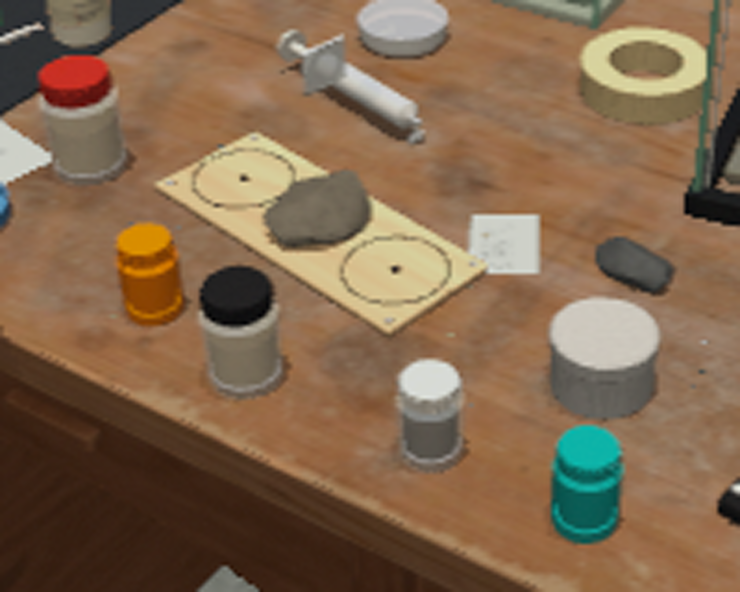

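View pics/c4.png

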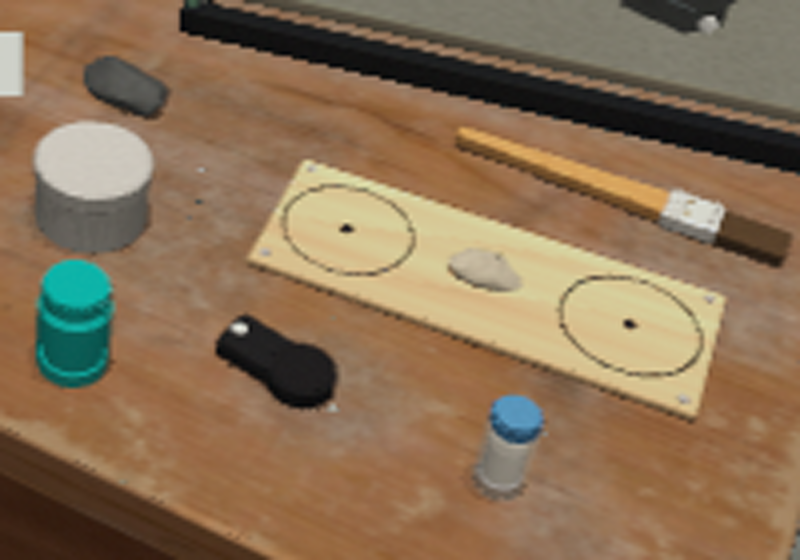

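Run:
```python
from h import *
def g(n,x,y,z):
    cam,ox,oy,f={'c1':('top',150,160,4),'c2':('top',270,130,4),'c3':('scene',150,140,3.7),'c4':('scene',290,190,4)}[n]
    return p2w(cam,(x+.5)/f-.5+ox,(y+.5)/f-.5+oy,z)
for nm,L in {
'bigL':[('c1',142,123,.006),('c3',244,178,.006)],'bigR':[('c1',389,172,.006),('c3',395,269,.006)],
'smL':[('c2',398,231,.006),('c4',347,228,.006)],'smR':[('c2',651,218,.006),('c4',630,324,.006)],
'tin':[('c1',667,199,.038),('c2',187,319,.038),('c3',604,335,.038),('c4',94,161,.038)],
'black':[('c1',332,381,.062),('c3',236,287,.062)],
'white':[('c1',568,375,.05),('c2',88,495,.05),('c3',430,380,.05)],
'vial':[('c2',638,430,.045),('c4',517,412,.045)],
'lens0':[('c2',362,407,.013),('c4',228,335,.013)],'lens1':[('c2',467,420,.013),('c4',320,380,.013)],
'red':[('c3',76,75,.07)],'turq':[('c2',265,495,.05)],'orange':[('c1',180,347,.05)],'stone':[('c2',125,150,.018)]}.items():
    print(nm,[g(*l) for l in L])
```

```text
bigL [array([0.5259, 0.4522, 0.006 ]), array([0.525, 0.45 , 0.006])]
bigR [array([0.4998, 0.3183, 0.006 ]), array([0.4987, 0.3172, 0.006 ])]
smL [array([0.5343, 0.0559, 0.006 ]), array([0.5336, 0.055 , 0.006 ])]
smR [array([ 0.542, -0.08 ,  0.006]), array([ 0.5415, -0.0812,  0.006 ])]
tin [array([0.4809, 0.1719, 0.038 ]), array([0.4809, 0.1719, 0.038 ]), array([0.4776, 0.1691, 0.038 ]), array([0.4787, 0.1691, 0.038 ])]
black [array([0.3857, 0.3389, 0.062 ]), array([0.385 , 0.3381, 0.062 ])]
white [array([0.39  , 0.2227, 0.05  ]), array([0.39  , 0.2227, 0.05  ]), array([0.3892, 0.2206, 0.05  ])]
vial [array([ 0.4244, -0.0541,  0.045 ]), array([ 0.4239, -0.0555,  0.045 ])]
lens0 [array([0.4385, 0.0788, 0.013 ]), array([0.4303, 0.073 , 0.013 ])]
lens1 [array([0.432 , 0.0241, 0.013 ]), array([0.4269, 0.027 , 0.013 ])]
red [array([0.4885, 0.5446, 0.07  ])]
turq [array([0.3905, 0.1345, 0.05  ])]
orange [array([0.4028, 0.4172, 0.05  ])]
stone [array([0.5754, 0.203 , 0.018 ])]
```

```bash
python3 -c "
from bench import bot
print(bot.tips_ahead,[a for a in dir(bot) if a[0]!='_'])"
python3 -m inch '[[[0.0854,0.01,-0.045,-0.01,0,0,-7.5],[0.0854,0.01,-0.045,-0.01,0,0,-7.5],[0.0854,0.01,-0.045,-0.01,0,0,-7.5],[0.0854,0.01,-0.045,-0.01,0,0,-7.5],[0.0854,0.01,-0.045,-0.01,0,0,-7.5]]]' 40
python3 -m inch '[[[0.0854,0.035,-0.02,0,0,0,-7.5],[0.0854,0.035,-0.02,0,0,0,-7.5],[0.0854,0.035,-0.02,0,0,0,-7.5],[0.0854,0.035,-0.02,0,0,0,-7.5],[0.0854,0,0,0,0,0,-7.5]]]' 40
```

```text
0.017 ['Unreachable', 'get_state', 'job_done', 'tips_ahead']
t: 0.65
position: [0.2854, 0.2702, 0.1976]
tool_rot: [0.0, 0.523, 0.852, -0.0]
force: [-0.0, 0.3, -0.5]
finger_gap: 0.0854
t: 1.15
position: [0.4288, 0.1893, 0.1976]
tool_rot: [0.001, 0.772, 0.636, -0.0]
force: [-0.1, 0.8, -0.1]
finger_gap: 0.0853
```

```bash
cat > look.py <<'E'
import sys,cv2,json
from bench import bot,cams
s=bot.get_state();f=cams.grab_frame('wrist')
cv2.imwrite(f'pics/{sys.argv[1]}.png',f['img'][:,:,::-1])
json.dump({k:[float(x) for x in s[k]] for k in('position','tool_rot')},open(f'pics/{sys.argv[1]}.json','w'))
print(s['t'],s['position'].round(4),s['tool_rot'].round(4),round(s['finger_gap'],4))
E
python3 look.py w1
```

```text
1.15 [0.4288 0.1893 0.1976] [ 8.000e-04  7.715e-01  6.362e-01 -3.000e-04] 0.0853
```

View pics/w1.png

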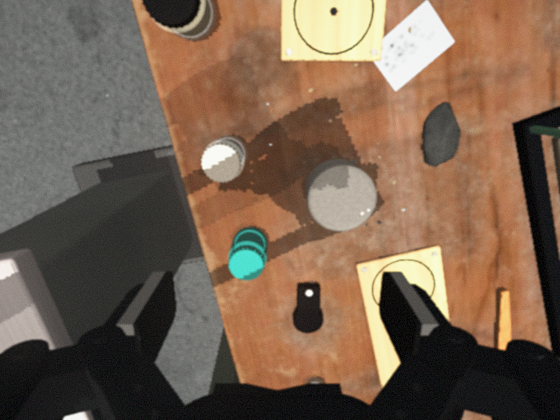

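The wrist view shows the tin lid at (342,196), white lid (223,160), turquoise jar (247,262), lens (308,308), big board's right dot (333,11).

Run:
```python
from h import *
import json
s=json.load(open('pics/w1.json'))
for n,u,v,z in [('tin',342,196,.038),('white',223,160,.05),('bigR',333.5,11,.006),('smL',403,290,.006),('lens0',308,284,.013),('lens1',308,332,.013),('turq',247,263,.05)]: print(n,wp2w(s,u,v,z))
Rt=q(s['tool_rot']);print(Rt.round(3), np.degrees(np.arctan2(Rt[1,1],Rt[0,1])))
```

```text
tin [0.4814 0.1745 0.038 ]
white [0.3928 0.225  0.05  ]
bigR [0.4996 0.3182 0.006 ]
smL [0.5334 0.0529 0.006 ]
lens0 [0.4394 0.0824 0.013 ]
lens1 [0.4302 0.0265 0.013 ]
turq [0.392  0.1345 0.05  ]
[[ 0.191  0.982  0.   ]
 [ 0.982 -0.191 -0.002]
 [-0.002  0.001 -1.   ]] -10.98319147520148
```

```bash
python3 -m inch '[[[0.0854,0.026,-0.009,-0.02,0,0,0],[0.0854,0.025,-0.009,-0.02,0,0,0],[0.0854,0,0,-0.045,0,0,0],[0.0854,0,0,-0.045,0,0,0],[0.0854,0,0,-0.02,0,0,0]]]' 40
python3 look.py w2
```

```text
t: 1.7
position: [0.473, 0.1734, 0.0433]
tool_rot: [-0.002, 0.767, 0.641, -0.004]
force: [-1.1, -0.5, -0.1]
finger_gap: 0.0854
1.7 [0.473  0.1734 0.0433] [-0.002   0.7672  0.6414 -0.0039] 0.0854
```

View pics/w2.png

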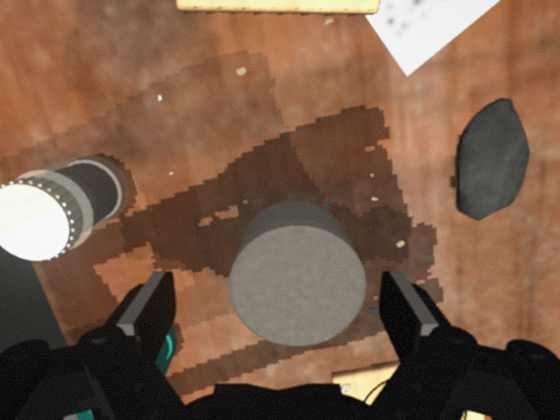

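```bash
python3 - <<'E'
from h import *
import json
s=json.load(open('pics/w2.json'));print(wp2w(s,298,278,.038))
E
python3 -m inch '[[[0.0854,0,0,0,0,0,0],[0.0854,0,0,0,0,0,0],[0.0854,0,0,0,0,0,0],[0.0854,0,0,0,0,0,0],[0.0854,0,0,0,0,0,0]]]' 40
```

```text
[0.4824 0.1774 0.038 ]
t: 2.25
position: [0.4774, 0.1742, 0.0497]
tool_rot: [0.001, 0.768, 0.64, 0.001]
force: [-0.2, -0.7, -0.1]
finger_gap: 0.0853
```

```bash
python3 -m inch '[[[0.0854,0.003,-0.001,-0.013,0,0,0],[0.0854,0,0,-0.013,0,0,0],[0.0854,0,0,0,0,0,0],[0.05,0,0,0,0,0,0],[0.05,0,0,0,0,0,0]]]' 40
python3 -m inch '[[[0.05,0,0,0,0,0,0],[0.05,0,0,0,0,0,0],[0.05,0,0,0,0,0,0],[0.05,0,0,0,0,0,0],[0.05,0,0,0,0,0,0]]]' 40
python3 look.py w3
```

```text
t: 2.75
position: [0.4798, 0.173, 0.0222]
tool_rot: [0.0, 0.768, 0.64, -0.0]
force: [-1.3, -0.5, 1.1]
finger_gap: 0.0589
t: 3.25
position: [0.4798, 0.173, 0.0226]
tool_rot: [0.0, 0.768, 0.64, 0.0]
force: [0.8, 0.0, 1.2]
finger_gap: 0.0565
3.25 [0.4798 0.173  0.0226] [1.000e-04 7.681e-01 6.403e-01 3.000e-04] 0.0565
```

View pics/w3.png

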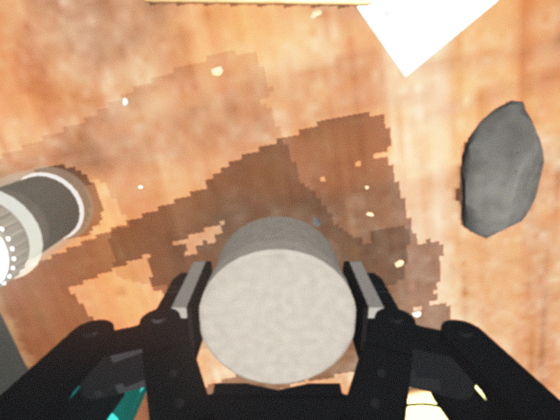

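```bash
python3 - <<'E'
from h import *
import json
s=json.load(open('pics/w3.json'));print(wp2w(s,278,315,.038))
E
python3 -m inch '[[[0.05,0,0,0.03,0,0,0],[0.05,0,0,0.03,0,0,0],[0.05,-0.01,0.01,0.03,0,0,0],[0.05,-0.01,0.03,0,0,0,0],[0.05,0,0.04,0,0,0,0]]]' 40
python3 -m inch '[[[0.05,0,0.045,0,0,0,0],[0.05,0,0.045,0,0,0,0],[0.05,0,0.03,0,0,0,0],[0.05,0.02,0.03,0,0,0,0],[0.05,0.02,0.03,0,0,0,0]]]' 40
python3 -m inch '[[[0.05,0,0,0,0,0,0],[0.05,0,0,0,0,0,0],[0.05,0,0,0,0,0,0],[0.05,0,0,0,0,0,0],[0.05,0,0,0,0,0,0]]]' 40
python3 look.py w4
```

```text
[0.4804 0.175  0.038 ]
t: 3.8
position: [0.4596, 0.2529, 0.1138]
tool_rot: [0.001, 0.769, 0.639, 0.001]
force: [0.6, -0.3, -0.7]
finger_gap: 0.0569
t: 4.3
position: [0.4992, 0.4344, 0.1117]
tool_rot: [0.0, 0.768, 0.641, -0.001]
force: [-0.0, -1.1, -0.5]
finger_gap: 0.0573
t: 4.8
position: [0.4995, 0.4322, 0.113]
tool_rot: [0.0, 0.768, 0.64, 0.0]
force: [-0.1, 0.7, 0.4]
finger_gap: 0.057
4.8 [0.4995 0.4322 0.113 ] [1.000e-04 7.683e-01 6.400e-01 2.000e-04] 0.057
```

View pics/w4.png

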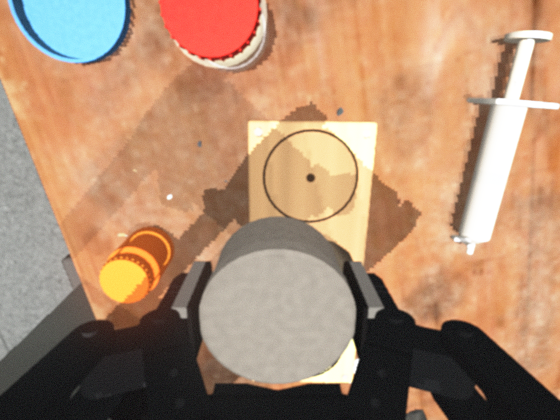

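Run:
```python
from h import *
import json
s=json.load(open('pics/w4.json'));print('dot',wp2w(s,311,178,.006), wp2w(s,310.5,174.5,.006))
p=s['position'];print('lid top h: ',wp2w(s,278,313,p[2]+.0154)-p)
```

```text
dot [0.5262 0.4515 0.006 ] [0.5262 0.454  0.006 ]
lid top h:  [0.00071797 0.0028993  0.01544632]
```

```bash
python3 -m inch '[[[0.05,0.013,0.009,0,0,0,0],[0.05,0.013,0.009,-0.01,0,0,0],[0.05,0,0,-0.025,0,0,0],[0.05,0,0,-0.025,0,0,0],[0.05,0,0,-0.015,0,0,0]]]' 40
python3 -m inch '[[[0.05,0,0,0,0,0,0],[0.05,0,0,-0.004,0,0,0],[0.05,0,0,-0.004,0,0,0],[0.05,0,0,0,0,0,0],[0.05,0,0,0,0,0,0]]]' 40
```

```text
t: 5.35
position: [0.5247, 0.4499, 0.0351]
tool_rot: [-0.0, 0.768, 0.64, -0.002]
force: [0.1, -0.3, -2.2]
finger_gap: 0.0569
t: 5.85
position: [0.526, 0.4513, 0.0303]
tool_rot: [0.0, 0.768, 0.64, 0.001]
force: [-0.8, -0.3, -0.3]
finger_gap: 0.0567
```

```bash
python3 -m inch '[[[0.05,0,0,-0.0015,0,0,0],[0.05,0,0,0,0,0,0],[0.075,0,0,0,0,0,0],[0.075,0,0,0,0,0,0],[0.075,0,0,0,0,0,0]]]' 40
python3 look.py w5
```

```text
t: 6.35
position: [0.5256, 0.4509, 0.0278]
tool_rot: [0.0, 0.768, 0.64, -0.0]
force: [0.7, -0.0, 0.2]
finger_gap: 0.0753
6.35 [0.5256 0.4509 0.0278] [ 0.      0.7681  0.6403 -0.    ] 0.0753
```

View pics/w5.png

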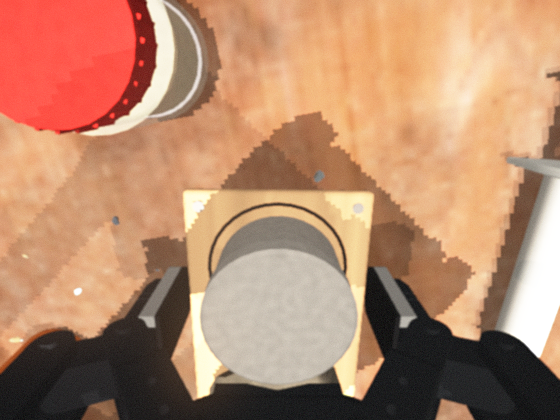

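```bash
python3 -m inch '[[[0.075,0,0,0.035,0,0,0],[0.075,0,0,0.04,0,0,0],[0.075,0,0,0.04,0,0,0],[0.075,-0.035,-0.025,0,0,0,0],[0.075,-0.035,-0.025,0,0,0,0]]]' 40
python3 -m inch '[[[0.075,-0.035,-0.025,0,0,0,0],[0.075,-0.035,-0.025,0,0,0,0],[0.075,0,-0.012,0,0,0,0],[0.075,0,0,0,0,0,0],[0.075,0,0,0,0,0,0]]]' 40
python3 look.py w6
python3 -c "
from bench import cams
import cv2
cv2.imwrite('pics/top1.png',cams.grab_frame('top')['img'][:,:,::-1])"
```

```text
t: 6.9
position: [0.4566, 0.4015, 0.1454]
tool_rot: [0.0, 0.768, 0.64, 0.003]
force: [-0.6, -0.1, 1.4]
finger_gap: 0.0752
t: 7.4
position: [0.3869, 0.3396, 0.1436]
tool_rot: [0.0, 0.768, 0.64, 0.001]
force: [0.3, -0.2, 1.1]
finger_gap: 0.0752
7.4 [0.3869 0.3396 0.1436] [0.     0.7684 0.64   0.0013] 0.0752
```

View pics/w6.png

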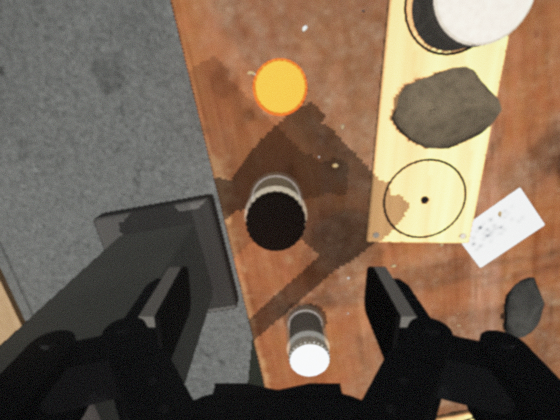

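View pics/top1.png

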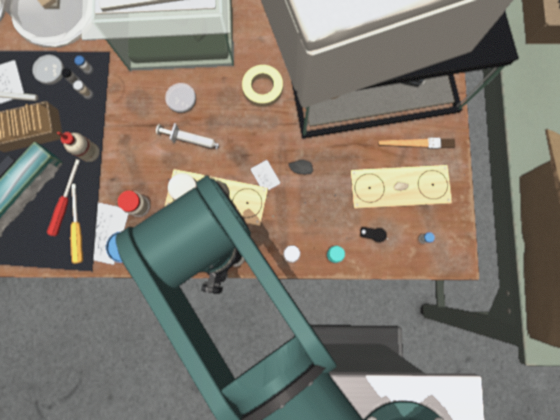

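Run:
```python
from h import *
import json
s=json.load(open('pics/w6.json'))
for a in [('black',275,221,.062),('bigR',425,200,.006),('white',309,358,.05)]: print(a[0],wp2w(s,*a[1:]))
```

```text
black [0.3861 0.3423 0.062 ]
bigR [0.5001 0.318  0.006 ]
white [0.3905 0.2249 0.05  ]
```

```bash
python3 -m inch '[[[0.075,-0.001,0,-0.035,0,0,0],[0.075,0,0,-0.035,0,0,0],[0.075,0,0,-0.03,0,0,0],[0.075,0,0,-0.013,0,0,0],[0.075,0,0,0,0,0,0]]]' 40
python3 -m inch '[[[0.075,0,0,0,0,0,0],[0.035,0,0,0,0,0,0],[0.035,0,0,0,0,0,0],[0.035,0,0,0,0,0,0],[0.035,0,0,0,0,0,0]]]' 40
python3 look.py w7
```

```text
t: 8.0
position: [0.3839, 0.3385, 0.0275]
tool_rot: [-0.0, 0.768, 0.64, -0.002]
force: [0.3, 0.4, 0.5]
finger_gap: 0.075
t: 8.5
position: [0.3858, 0.3398, 0.0317]
tool_rot: [0.0, 0.768, 0.64, 0.002]
force: [0.6, 0.3, 5.8]
finger_gap: 0.041
8.5 [0.3858 0.3398 0.0317] [2.000e-04 7.681e-01 6.403e-01 1.900e-03] 0.041
```

View pics/w7.png

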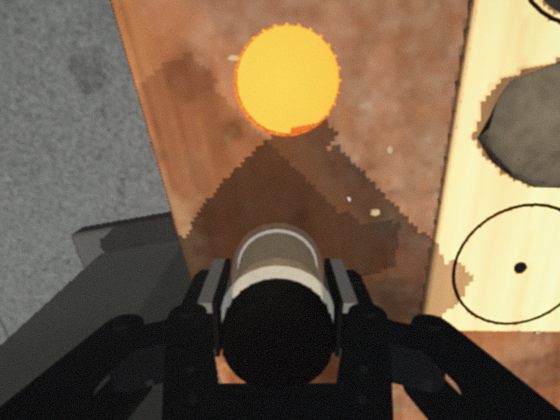

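```bash
python3 -m inch '[[[0.035,0,0,0.02,0,0,0],[0.035,0,0,0.025,0,0,0],[0.035,0.015,-0.004,0.02,0,0,0],[0.035,0.03,-0.005,0,0,0,0],[0.035,0.03,-0.005,0,0,0,0]]]' 40
python3 -m inch '[[[0.035,0.025,-0.005,0,0,0,0],[0.035,0.013,-0.003,0,0,0,0],[0.035,0,0,0,0,0,0],[0.035,0,0,0,0,0,0],[0.035,0,0,0,0,0,0]]]' 40
python3 look.py w8
```

```text
t: 9.05
position: [0.4604, 0.3251, 0.0959]
tool_rot: [0.0, 0.768, 0.641, 0.001]
force: [-0.8, -0.8, -0.3]
finger_gap: 0.0413
t: 9.55
position: [0.4963, 0.3173, 0.0945]
tool_rot: [-0.0, 0.768, 0.641, -0.001]
force: [-1.4, -0.4, -1.2]
finger_gap: 0.0412
9.55 [0.4963 0.3173 0.0945] [-3.000e-04  7.678e-01  6.407e-01 -6.000e-04] 0.0412
```

View pics/w8.png

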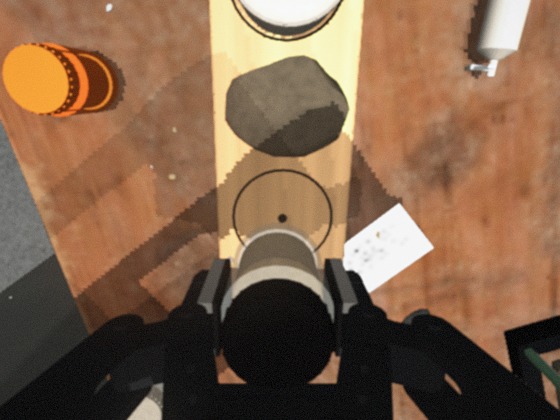

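Run:
```python
from h import *
import json
s=json.load(open('pics/w8.json'));p=s['position']
print('dot',wp2w(s,282.5,218,.006),'lid off',wp2w(s,277,334,p[2]+.032)-p)
```

```text
dot [0.4998 0.3185 0.006 ] lid off [0.00109998 0.00673514 0.03196809]
```

```bash
python3 -m inch '[[[0.035,0.003,-0.001,-0.02,0,0,0],[0.035,0,0,-0.02,0,0,0],[0.035,0,0,-0.012,0,0,0],[0.035,0,0,0,0,0,0],[0.035,0,0,0,0,0,0]]]' 40
python3 -m inch '[[[0.035,0,0,-0.002,0,0,0],[0.035,0,0,-0.002,0,0,0],[0.035,0,0,0,0,0,0],[0.035,0,0,0,0,0,0],[0.035,0,0,0,0,0,0]]]' 40
```

```text
t: 10.1
position: [0.5004, 0.3163, 0.0431]
tool_rot: [0.0, 0.768, 0.641, 0.0]
force: [-0.6, 0.2, -1.1]
finger_gap: 0.0414
t: 10.6
position: [0.5008, 0.316, 0.0391]
tool_rot: [0.0, 0.768, 0.64, 0.0]
force: [-0.5, 0.7, -1.7]
finger_gap: 0.0412
```

```bash
python3 -m inch '[[[0.035,0,0,-0.0015,0,0,0],[0.035,0,0,-0.001,0,0,0],[0.035,0,0,0,0,0,0],[0.035,0,0,0,0,0,0],[0.035,0,0,0,0,0,0]]]' 40
```

```text
t: 11.1
position: [0.501, 0.3161, 0.0378]
tool_rot: [0.0, 0.768, 0.64, 0.0]
force: [-1.0, -1.9, 4.8]
finger_gap: 0.0413
```

```bash
python3 -m inch '[[[0.065,0,0,0,0,0,0],[0.065,0,0,0,0,0,0],[0.065,0,0,0,0,0,0],[0.065,0,0,0.03,0,0,0],[0.065,0,0,0.04,0,0,0]]]' 40
python3 -m inch '[[[0.07,-0.015,-0.01,0.04,0,0,0],[0.07,-0.025,-0.02,0,0,0,0],[0.07,-0.025,-0.02,0,0,0,0],[0.07,-0.025,-0.02,0,0,0,0],[0.07,-0.02,-0.02,0,0,0,0]]]' 40
python3 look.py w9
```

```text
t: 11.6
position: [0.4986, 0.3149, 0.1035]
tool_rot: [-0.001, 0.768, 0.64, -0.004]
force: [1.3, -0.6, 0.1]
finger_gap: 0.0651
t: 12.1
position: [0.3893, 0.2252, 0.1461]
tool_rot: [-0.0, 0.768, 0.641, -0.0]
force: [-0.1, 0.0, 0.1]
finger_gap: 0.0701
12.1 [0.3893 0.2252 0.1461] [-0.000e+00  7.680e-01  6.405e-01 -1.000e-04] 0.0701
```

View pics/w9.png

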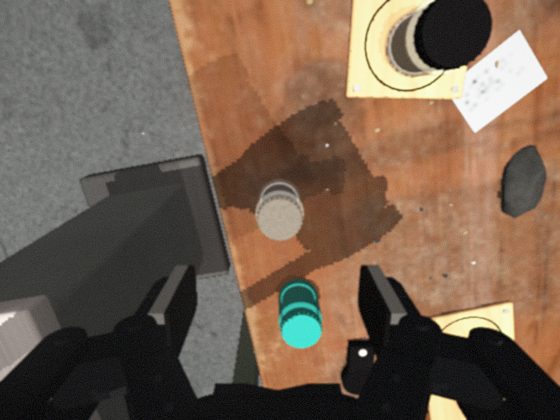

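```bash
python3 - <<'E'
from h import *
import json
s=json.load(open('pics/w9.json'))
print(wp2w(s,280,216,.05))
E
python3 -m inch '[[[0.07,0,-0.002,-0.035,0,0,0],[0.07,0,0,-0.035,0,0,0],[0.07,0,0,-0.03,0,0,0],[0.07,0,0,-0.018,0,0,0],[0.07,0,0,0,0,0,0]]]' 40
python3 -m inch '[[[0.07,0,0,0,0,0,0],[0.028,0,0,0,0,0,0],[0.028,0,0,0,0,0,0],[0.028,0,0,0,0,0,0],[0.028,0,0,0,0,0,0]]]' 40
python3 look.py w10
```

```text
[0.3912 0.2254 0.05  ]
t: 12.65
position: [0.3881, 0.2229, 0.0251]
tool_rot: [-0.001, 0.768, 0.64, -0.003]
force: [-0.6, -0.1, 0.0]
finger_gap: 0.0699
t: 13.15
position: [0.3918, 0.2245, 0.0299]
tool_rot: [0.0, 0.768, 0.64, 0.002]
force: [-0.4, 0.3, 5.8]
finger_gap: 0.0335
13.15 [0.3918 0.2245 0.0299] [5.000e-04 7.681e-01 6.403e-01 1.600e-03] 0.0335
```

View pics/w10.png

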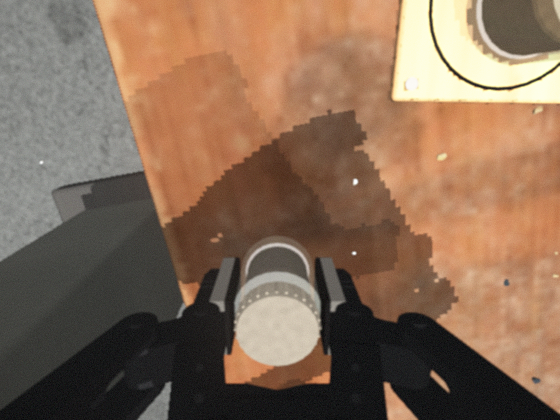

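```bash
python3 -m inch '[[[0.028,0,0,0.02,0,0,0],[0.028,0,0,0.035,0,0,0],[0.028,0,-0.02,0.035,0,0,0],[0.028,0.01,-0.04,0,0,0,0],[0.028,0.02,-0.04,0,0,0,0]]]' 40
python3 -m inch '[[[0.028,0.03,-0.035,0,0,0,0],[0.028,0.035,-0.02,0,0,0,0],[0.028,0.035,-0.013,0,0,0,0],[0.028,0.01,-0.003,0,0,0,0],[0.028,0,0,0,0,0,0]]]' 40
python3 -m inch '[[[0.028,0,0,0,0,0,0],[0.028,0,0,0,0,0,0],[0.028,0,0,0,0,0,0],[0.028,0,0,0,0,0,0],[0.028,0,0,0,0,0,0]]]' 40
python3 look.py w11
```

```text
t: 13.7
position: [0.4208, 0.1236, 0.1199]
tool_rot: [0.001, 0.767, 0.641, 0.001]
force: [0.9, 1.0, -1.5]
finger_gap: 0.0332
t: 14.2
position: [0.5312, 0.0524, 0.1176]
tool_rot: [-0.0, 0.769, 0.64, -0.0]
force: [-0.7, 0.5, -1.0]
finger_gap: 0.0332
t: 14.7
position: [0.5303, 0.0533, 0.1185]
tool_rot: [0.0, 0.768, 0.641, 0.0]
force: [-0.3, 0.0, -0.8]
finger_gap: 0.033
14.7 [0.5303 0.0533 0.1185] [1.000e-04 7.679e-01 6.405e-01 1.000e-04] 0.033
```

View pics/w11.png

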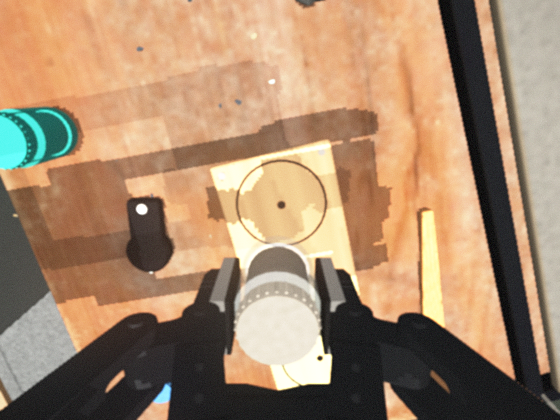

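Run:
```python
from h import *
import json
s=json.load(open('pics/w11.json'))
print(wp2w(s,281,205,.006),wp2w(s,143,198,.013),wp2w(s,151,271,.013),wp2w(s,147,235,.013),wp2w(s,129,250,.013),wp2w(s,172,247,.013))
```

```text
[0.5335 0.0557 0.006 ] [0.4422 0.0797 0.013 ] [0.4317 0.0251 0.013 ] [0.437  0.0529 0.013 ] [0.421  0.0441 0.013 ] [0.4519 0.0409 0.013 ]
```

```bash
python3 -m inch '[[[0.028,0.0035,0.0015,-0.02,0,0,0],[0.028,0,0,-0.03,0,0,0],[0.028,0,0,-0.02,0,0,0],[0.028,0,0,-0.007,0,0,0],[0.028,0,0,0,0,0,0]]]' 40
python3 -m inch '[[[0.028,0,0,-0.001,0,0,0],[0.028,0,0,-0.002,0,0,0],[0.028,0,0,0,0,0,0],[0.028,0,0,0,0,0,0],[0.028,0,0,0,0,0,0]]]' 40
```

```text
t: 15.25
position: [0.5333, 0.0545, 0.0402]
tool_rot: [-0.001, 0.768, 0.64, -0.001]
force: [0.0, -0.7, 0.3]
finger_gap: 0.0329
t: 15.75
position: [0.5344, 0.0545, 0.0388]
tool_rot: [0.0, 0.768, 0.64, 0.0]
force: [-0.2, -1.0, -0.1]
finger_gap: 0.0331
```

```bash
python3 -m inch '[[[0.028,0,0,-0.001,0,0,0],[0.028,0,0,-0.002,0,0,0],[0.028,0,0,0,0,0,0],[0.028,0,0,0,0,0,0],[0.028,0,0,0,0,0,0]]]' 40
```

```text
t: 16.25
position: [0.5344, 0.0544, 0.0359]
tool_rot: [0.0, 0.768, 0.64, 0.0]
force: [-1.6, -0.8, 4.6]
finger_gap: 0.0332
```

```bash
python3 -m inch '[[[0.055,0,0,0,0,0,0],[0.055,0,0,0,0,0,0],[0.055,0,0,0,0,0,0],[0.055,0,0,0.03,0,0,0],[0.055,0,0,0.04,0,0,0]]]' 40
python3 -m inch '[[[0.055,-0.025,-0.01,0.04,0,0,0],[0.055,-0.03,-0.025,0,0,0,0],[0.055,-0.03,-0.025,0,0,0,0],[0.055,-0.025,-0.025,0,0,0,0],[0.055,0,-0.025,0,0,0,0]]]' 40
python3 -m inch '[[[0.055,0,0,0,0,0,0],[0.055,0,0,0,0,0,0],[0.055,0,0,0,0,0,0],[0.055,0,0,0,0,0,0],[0.055,0,0,0,0,0,0]]]' 40
python3 look.py w12
```

```text
t: 16.75
position: [0.5318, 0.0545, 0.1027]
tool_rot: [-0.002, 0.768, 0.64, -0.003]
force: [1.1, -0.7, -0.2]
finger_gap: 0.0547
t: 17.25
position: [0.4214, -0.0558, 0.1449]
tool_rot: [-0.0, 0.768, 0.64, -0.0]
force: [0.7, -0.5, -0.4]
finger_gap: 0.0551
t: 17.75
position: [0.4244, -0.0548, 0.1452]
tool_rot: [-0.0, 0.768, 0.641, -0.0]
force: [0.8, -0.4, -0.4]
finger_gap: 0.0554
17.75 [ 0.4244 -0.0548  0.1452] [-2.000e-04  7.677e-01  6.408e-01 -0.000e+00] 0.0554
```

View pics/w12.png

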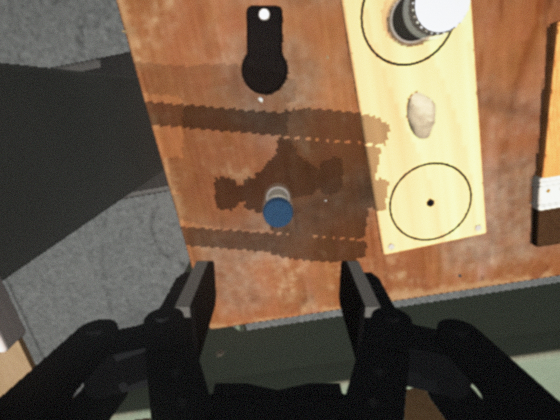

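Run:
```python
from h import *
import json
s=json.load(open('pics/w12.json'))
print(wp2w(s,278,211,.045),wp2w(s,431,203,.006))
```

```text
[ 0.4253 -0.0523  0.045 ] [ 0.5423 -0.0802  0.006 ]
```

```bash
python3 -m inch '[[[0.055,0,0.001,-0.035,0,0,0],[0.055,0,0,-0.035,0,0,0],[0.055,0,0,-0.03,0,0,0],[0.055,0,0,-0.017,0,0,0],[0.055,0,0,0,0,0,0]]]' 25
python3 -m inch '[[[0.055,0,0,0,0,0,0],[0.016,0,0,0,0,0,0],[0.016,0,0,0,0,0,0],[0.016,0,0,0,0,0,0],[0.016,0,0,0,0,0,0]]]' 25
python3 look.py w13
```

```text
t: 18.3
position: [0.4217, -0.0535, 0.0254]
tool_rot: [-0.003, 0.768, 0.641, -0.002]
force: [0.7, 0.2, -0.1]
finger_gap: 0.0546
t: 18.8
position: [0.4253, -0.0548, 0.0299]
tool_rot: [0.001, 0.768, 0.64, 0.001]
force: [-0.5, 0.1, 5.9]
finger_gap: 0.021
18.8 [ 0.4253 -0.0548  0.0299] [0.0013 0.7681 0.6403 0.001 ] 0.021
```

View pics/w13.png

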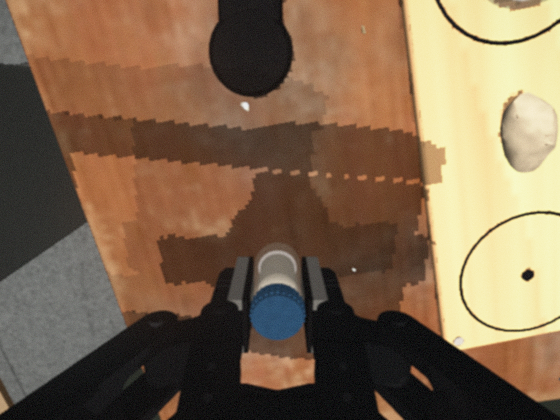

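```bash
python3 -m inch '[[[0.016,0,0,0.02,0,0,0],[0.016,0,0,0.03,0,0,0],[0.016,0.02,-0.005,0.015,0,0,0],[0.016,0.03,-0.007,0,0,0,0],[0.016,0.03,-0.007,0,0,0,0]]]' 25
python3 -m inch '[[[0.016,0.025,-0.005,0,0,0,0],[0.016,0.01,-0.001,0,0,0,0],[0.016,0,0,0,0,0,0],[0.016,0,0,0,0,0,0],[0.016,0,0,0,0,0,0]]]' 25
python3 look.py w14
```

```text
t: 19.35
position: [0.5054, -0.0738, 0.0944]
tool_rot: [0.001, 0.768, 0.64, 0.001]
force: [-0.6, 0.3, 0.9]
finger_gap: 0.0212
t: 19.85
position: [0.538, -0.0792, 0.0931]
tool_rot: [-0.0, 0.768, 0.64, -0.0]
force: [0.3, 0.1, -1.4]
finger_gap: 0.0214
19.85 [ 0.538  -0.0792  0.0931] [-5.000e-04  7.681e-01  6.404e-01 -4.000e-04] 0.0214
```

View pics/w14.png

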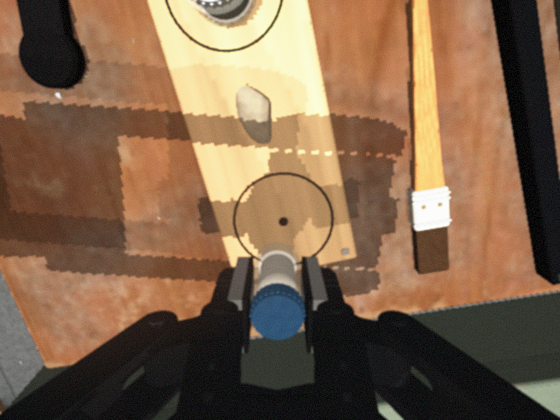

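```bash
python3 - <<'E'
from h import *
import json
s=json.load(open('pics/w14.json'))
print(wp2w(s,284,221,.006))
E
python3 -m inch '[[[0.016,0.004,-0.001,-0.02,0,0,0],[0.016,0,0,-0.02,0,0,0],[0.016,0,0,-0.012,0,0,0],[0.016,0,0,0,0,0,0],[0.016,0,0,0,0,0,0]]]' 25
python3 -m inch '[[[0.016,0,0,-0.002,0,0,0],[0.016,0,0,-0.002,0,0,0],[0.016,0,0,0,0,0,0],[0.016,0,0,0,0,0,0],[0.016,0,0,0,0,0,0]]]' 25
```

```text
[ 0.5422 -0.0796  0.006 ]
t: 20.4
position: [0.5431, -0.0805, 0.0417]
tool_rot: [0.0, 0.768, 0.64, 0.0]
force: [-0.8, 0.3, 1.1]
finger_gap: 0.0213
t: 20.9
position: [0.5433, -0.0805, 0.0375]
tool_rot: [0.0, 0.768, 0.64, 0.0]
force: [-0.0, 0.2, 0.2]
finger_gap: 0.0211
```

```bash
python3 -m inch '[[[0.016,0,0,-0.001,0,0,0],[0.016,0,0,-0.0015,0,0,0],[0.016,0,0,0,0,0,0],[0.016,0,0,0,0,0,0],[0.016,0,0,0,0,0,0]]]' 25
```

```text
t: 21.4
position: [0.5434, -0.0806, 0.0359]
tool_rot: [0.0, 0.768, 0.64, 0.0]
force: [-1.8, 0.2, 5.3]
finger_gap: 0.0214
```

```bash
python3 -m inch '[[[0.045,0,0,0,0,0,0],[0.045,0,0,0,0,0,0],[0.045,0,0,0,0,0,0],[0.045,0,0,0.03,0,0,0],[0.045,0,0,0.04,0,0,0]]]' 25
python3 -m inch '[[[0.055,-0.03,0.01,0.035,0,0,0],[0.055,-0.03,0.025,0,0,0,0],[0.055,-0.03,0.025,0,0,0,0],[0.055,-0.017,0.025,0,0,0,0],[0.055,0,0.02,0,0,0,0]]]' 40
python3 -m inch '[[[0.055,0,0,0,0,0,0],[0.055,0,0,0,0,0,0],[0.055,0,0,0,0,0,0],[0.055,0,0,0,0,0,0],[0.055,0,0,0,0,0,0]]]' 40
python3 look.py w15
python3 -c "
from bench import cams
import cv2
for n in ('top','scene'): cv2.imwrite(f'pics/{n}2.png',cams.grab_frame(n)['img'][:,:,::-1])"
```

```text
t: 21.9
position: [0.5409, -0.08, 0.1022]
tool_rot: [-0.003, 0.768, 0.64, -0.002]
force: [0.5, -0.7, 0.3]
finger_gap: 0.045
t: 22.4
position: [0.434, 0.0256, 0.1396]
tool_rot: [-0.0, 0.768, 0.64, -0.0]
force: [0.2, 0.2, -0.5]
finger_gap: 0.0548
t: 22.9
position: [0.4364, 0.0238, 0.1397]
tool_rot: [-0.0, 0.768, 0.64, -0.0]
force: [0.1, 0.1, 0.3]
finger_gap: 0.0554
22.9 [0.4364 0.0238 0.1397] [-0.000e+00  7.685e-01  6.399e-01 -2.000e-04] 0.0554
```

View pics/w15.png

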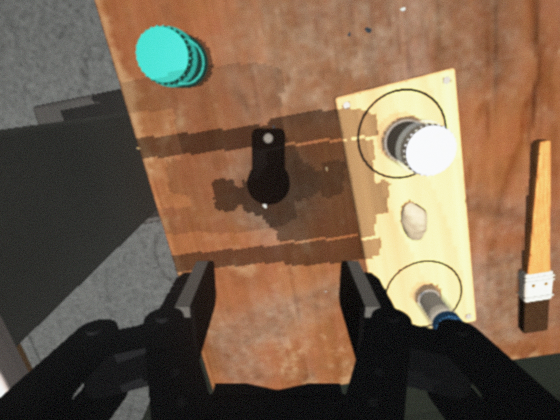

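View pics/scene2.png

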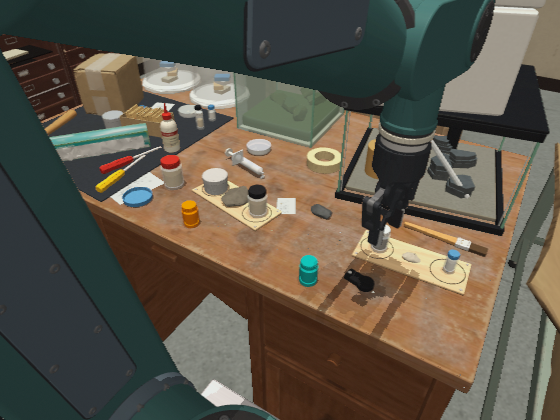

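View pics/top2.png

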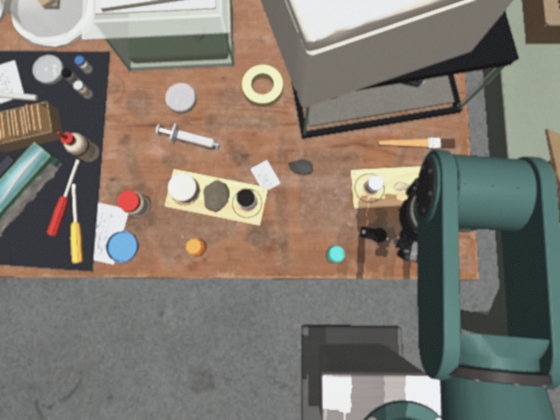

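Run:
```python
import cv2
t=cv2.imread('pics/top2.png');s=cv2.imread('pics/scene2.png');w=cv2.imread('pics/w15.png')
a=cv2.resize(t[160:240,150:290],None,fx=5,fy=5,interpolation=2)
cv2.imwrite('pics/d1.png',a)
cv2.imwrite('pics/d2.png',cv2.resize(s[150:300,190:490],None,fx=2.6,fy=2.6,interpolation=2))
cv2.imwrite('pics/d3.png',cv2.resize(w[100:340,220:480],None,fx=2.5,fy=2.5,interpolation=2))
```

```text
(no output)
```

View pics/d1.png

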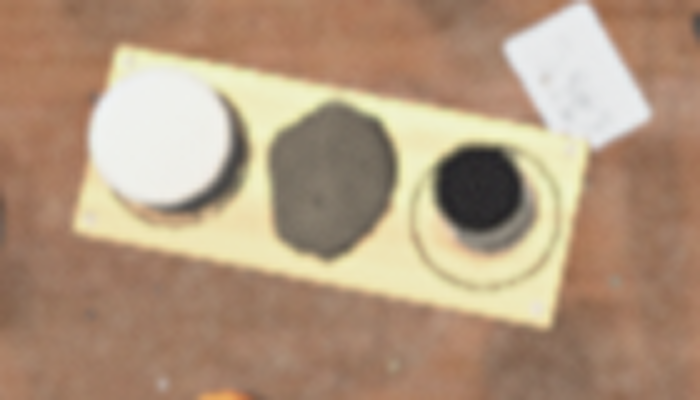

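View pics/d2.png

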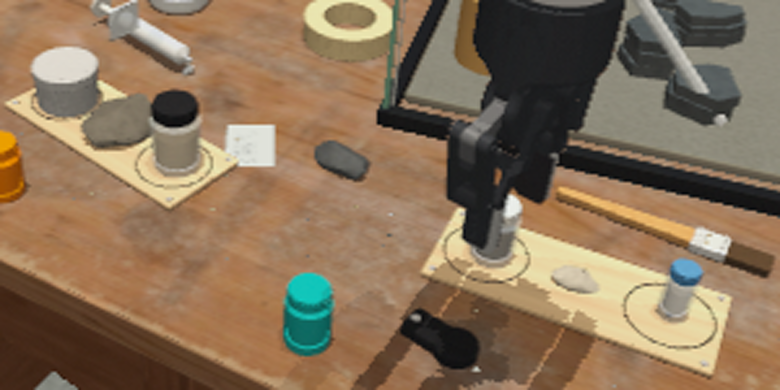

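View pics/d3.png

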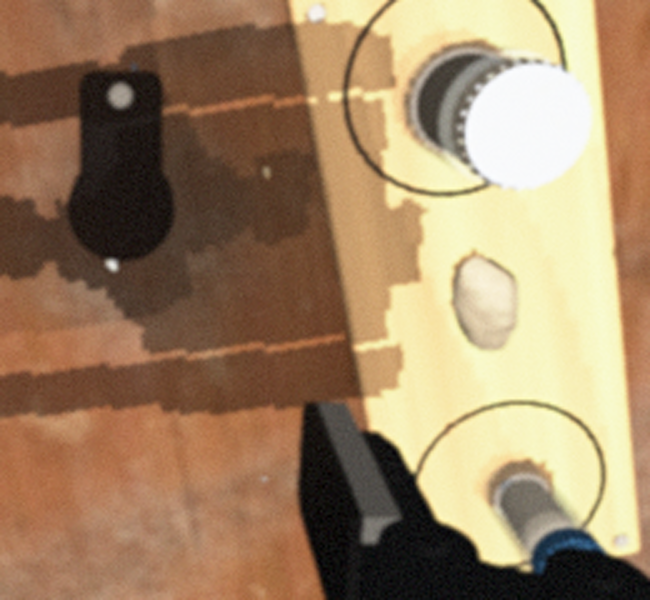

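Run:
```python
from h import *
import json
g=lambda x,y,z:p2w('top',(x+.5)/5-.5+150,(y+.5)/5-.5+160,z)
print('tin',g(162,138,.044),'black',g(479,189,.068))
gs=lambda x,y,z:p2w('scene',(x+.5)/2.6-.5+190,(y+.5)/2.6-.5+150,z)
print('scene tin',gs(65,68,.044),'black',gs(175,110,.068),'vial',gs(686,272,.051))
s=json.load(open('pics/w15.json'))
for a in [(267,128,.013),(267.5,204,.013),(252,150,.013),(284,150,.013),(247.5,183,.013),(289,183,.013),(409.5,139,.008),(428,297,.008)]: print(wp2w(s,*a))
```

```text
tin [0.525  0.4496 0.044 ] black [0.4998 0.3156 0.068 ]
scene tin [0.5201 0.4444 0.044 ] black [0.4915 0.3086 0.068 ] vial [ 0.5385 -0.0821  0.051 ]
[0.4392 0.0791 0.013 ]
[0.4291 0.0243 0.013 ]
[0.4258 0.0659 0.013 ]
[0.4482 0.0618 0.013 ]
[0.4177 0.0428 0.013 ]
[0.4476 0.0373 0.013 ]
[0.5384 0.0525 0.008 ]
[ 0.5448 -0.0812  0.008 ]
```

Run:
```python
import cv2
s=cv2.imread('pics/scene2.png')
cv2.imwrite('pics/d4.png',cv2.resize(s[160:240,190:300],None,fx=7,fy=7,interpolation=2))
```

```text
(no output)
```

View pics/d4.png

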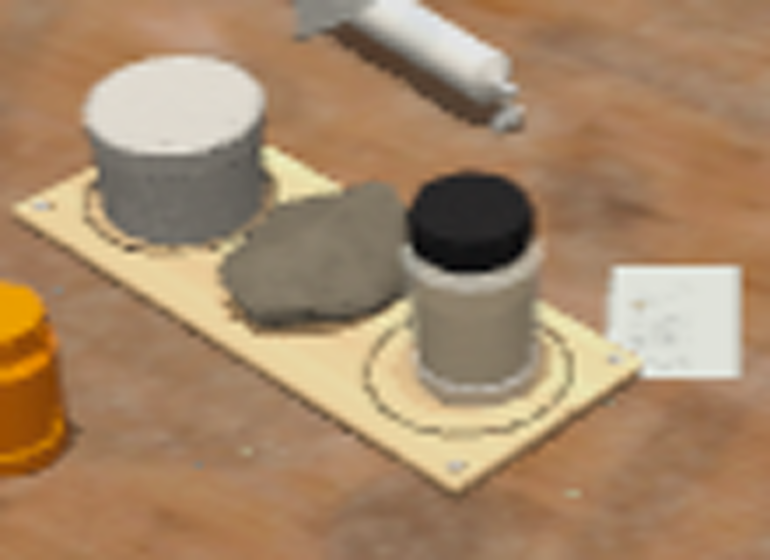

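```bash
python3 -m inch '[[[0.05,-0.0025,0.012,-0.02,0,0,0],[0.05,0,0.0115,-0.03,0,0,0],[0.05,0,0,-0.03,0,0,0],[0.05,0,0,-0.01,0,0,0],[0.05,0,0,0,0,0,0]]]' 40
python3 -m inch '[[[0.05,0,0,-0.01,0,0,0],[0.05,0,0,0,0,0,0],[0.05,0,0,0,0,0,0],[0.05,0,0,0,0,0,0],[0.05,0,0,0,0,0,0]]]' 40
python3 look.py w16
```

```text
t: 23.55
position: [0.4323, 0.0479, 0.0483]
tool_rot: [-0.001, 0.768, 0.64, -0.002]
force: [0.1, 0.4, -0.1]
finger_gap: 0.0495
t: 24.05
position: [0.4342, 0.0479, 0.0405]
tool_rot: [0.001, 0.768, 0.64, 0.001]
force: [0.0, 0.6, 0.2]
finger_gap: 0.05
24.05 [0.4342 0.0479 0.0405] [5.000e-04 7.681e-01 6.403e-01 6.000e-04] 0.05
```

View pics/w16.png

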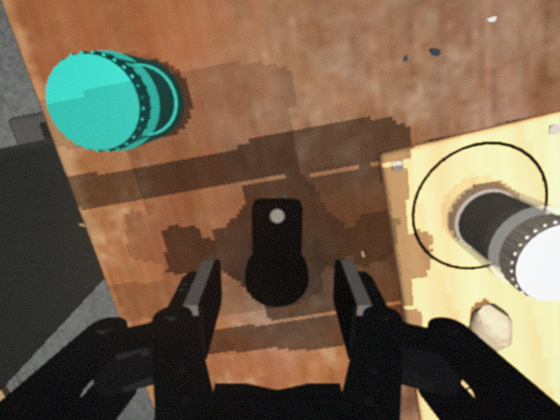

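```bash
python3 - <<'E'
from h import *
import json
s=json.load(open('pics/w16.json'))
print(wp2w(s,277,199,.013),wp2w(s,277,306,.013))
E
python3 -m inch '[[[0.05,0,0,-0.01,0,0,0],[0.05,0,0,-0.007,0,0,0],[0.05,0,0,-0.003,0,0,0],[0.05,0,0,0,0,0,0],[0.05,0,0,0,0,0,0]]]' 40
```

```text
[0.44   0.0805 0.013 ] [0.43   0.0255 0.013 ]
t: 24.6
position: [0.4336, 0.048, 0.0196]
tool_rot: [-0.0, 0.768, 0.64, -0.0]
force: [-0.5, 0.4, -0.5]
finger_gap: 0.0498
```

```bash
python3 -m inch '[[[0.025,0,0,0,0,0,0],[0.025,0,0,0,0,0,0],[0.025,0,0,0,0,0,0],[0.025,0,0,0,0,0,0],[0.025,0,0,0,0,0,0]]]' 50
python3 look.py w17
```

```text
t: 25.1
position: [0.4342, 0.048, 0.0205]
tool_rot: [0.001, 0.768, 0.64, 0.001]
force: [0.5, -0.2, 4.4]
finger_gap: 0.0288
25.1 [0.4342 0.048  0.0205] [5.000e-04 7.681e-01 6.403e-01 6.000e-04] 0.0288
```

View pics/w17.png

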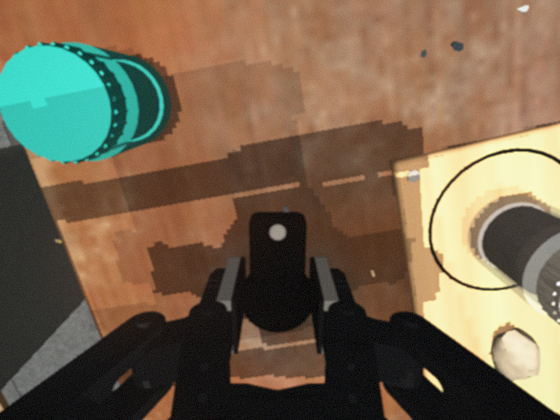

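```bash
python3 -m inch '[[[0.025,0,0,0,0,0,0],[0.025,0,0,0.01,0,0,0],[0.025,0,0,0.02,0,0,0],[0.025,0,0,0.03,0,0,0],[0.025,0,0,0,0,0,0]]]' 50
python3 look.py w18
```

```text
t: 25.65
position: [0.4364, 0.0479, 0.0839]
tool_rot: [0.003, 0.768, 0.64, 0.003]
force: [1.4, -1.0, -0.5]
finger_gap: 0.0288
25.65 [0.4364 0.0479 0.0839] [0.0027 0.7681 0.6403 0.0031] 0.0288
```

View pics/w18.png

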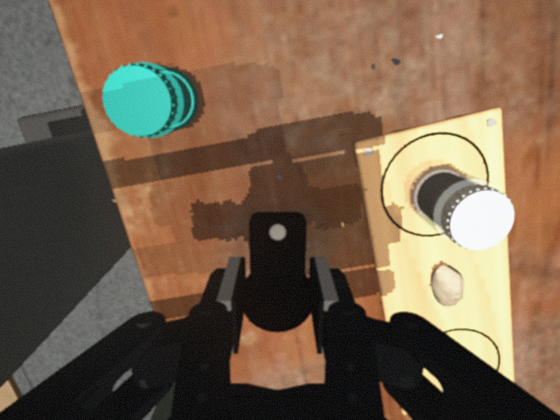

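```bash
python3 -m inch '[[[0.025,0,0,0.03,0,0,0],[0.025,0,0.03,0.02,0,0,0],[0.025,0,0.04,0,0,0,0],[0.025,0,0.04,0,0,0,0],[0.025,0,0.04,0,0,0,0]]]' 50
python3 -m inch '[[[0.025,0,0.04,0,0,0,0],[0.025,0,0.04,0,0,0,0],[0.025,0.01,0.04,0,0,0,0],[0.025,0.02,0.04,0,0,0,0],[0.025,0.02,0.035,0,0,0,0]]]' 50
python3 -m inch '[[[0.025,0.02,0.025,0,0,0,0],[0.025,0.01,0.02,0,0,0,0],[0.025,0,0,0,0,0,0],[0.025,0,0,0,0,0,0],[0.025,0,0,0,0,0,0]]]' 50
python3 look.py w19
```

```text
t: 26.2
position: [0.4327, 0.199, 0.1285]
tool_rot: [-0.0, 0.768, 0.64, -0.001]
force: [0.1, -0.2, -0.3]
finger_gap: 0.0285
t: 26.7
position: [0.4828, 0.3946, 0.1277]
tool_rot: [-0.0, 0.768, 0.641, -0.002]
force: [-0.2, 0.1, -0.6]
finger_gap: 0.0282
t: 27.2
position: [0.5129, 0.4368, 0.1289]
tool_rot: [0.0, 0.768, 0.64, -0.001]
force: [-0.6, 0.1, -0.4]
finger_gap: 0.0286
27.2 [0.5129 0.4368 0.1289] [ 1.000e-04  7.683e-01  6.401e-01 -1.300e-03] 0.0286
```

View pics/w19.png

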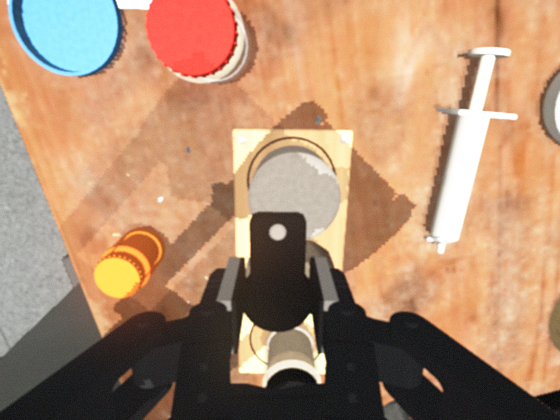

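Run:
```python
from h import *
import json
s=json.load(open('pics/w19.json'));p=s['position']
print('tin',wp2w(s,294,193,.044))
z=p[2]-.0205+.013
print('lens ends off',wp2w(s,278,211,z)-p,wp2w(s,277,331,z)-p)
```

```text
tin [0.5264 0.4541 0.044 ]
lens ends off [ 0.00641543  0.03361971 -0.00746286] [-0.00418457 -0.02198029 -0.00746286]
```

```bash
python3 -m inch '[[[0.025,0.012,0.01,-0.01,0,0,0],[0.025,0,0,-0.02,0,0,0],[0.025,0,0,-0.02,0,0,0],[0.025,0,0,-0.007,0,0,0],[0.025,0,0,0,0,0,0]]]' 50
python3 -m inch '[[[0.025,0,0,0,0,0,0],[0.025,0,0,0,0,0,0],[0.025,0,0,0,0,0,0],[0.025,0,0,0,0,0,0],[0.025,0,0,0,0,0,0]]]' 50
```

```text
t: 27.75
position: [0.5247, 0.4467, 0.0714]
tool_rot: [-0.0, 0.768, 0.64, -0.002]
force: [0.0, 1.2, -0.9]
finger_gap: 0.0286
t: 28.25
position: [0.5258, 0.4481, 0.0733]
tool_rot: [0.0, 0.768, 0.64, 0.0]
force: [0.7, -0.7, -0.3]
finger_gap: 0.0286
```

```bash
python3 -m inch '[[[0.025,0,-0.001,-0.005,0,0,0],[0.025,0,0,-0.002,0,0,0],[0.025,0,0,-0.001,0,0,0],[0.025,0,0,0,0,0,0],[0.025,0,0,0,0,0,0]]]' 50
python3 look.py w20
```

```text
t: 28.75
position: [0.5257, 0.4469, 0.0651]
tool_rot: [0.0, 0.768, 0.64, 0.0]
force: [-1.2, -1.4, 3.0]
finger_gap: 0.0285
28.75 [0.5257 0.4469 0.0651] [1.000e-04 7.681e-01 6.403e-01 0.000e+00] 0.0285
```

View pics/w20.png

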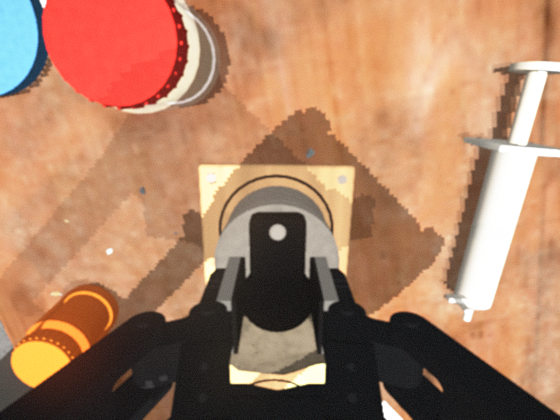

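Run:
```python
from h import *
import json,cv2
s=json.load(open('pics/w20.json'));p=s['position']
e=wp2w(s,277,203,.044);print('lid far edge',e,'centre',e-np.array([.19,.98,0])*.029)
print('sides',wp2w(s,216,250,.044),wp2w(s,339,250,.044))
a=wp2w(s,277,212,.057);b=wp2w(s,277,331,.057);print('lens',a,b,(a+b)/2)
cv2.imwrite('pics/d5.png',cv2.resize(cv2.imread('pics/w20.png')[180:400,180:380],None,fx=2.7,fy=2.7,interpolation=2))
```

```text
lid far edge [0.5315 0.4796 0.044 ] centre [0.52599 0.45118 0.044  ]
sides [0.5003 0.4626 0.044 ] [0.5552 0.4526 0.044 ]
lens [0.5316 0.4799 0.057 ] [0.5215 0.4245 0.057 ] [0.52655 0.4522  0.057  ]
```

View pics/d5.png

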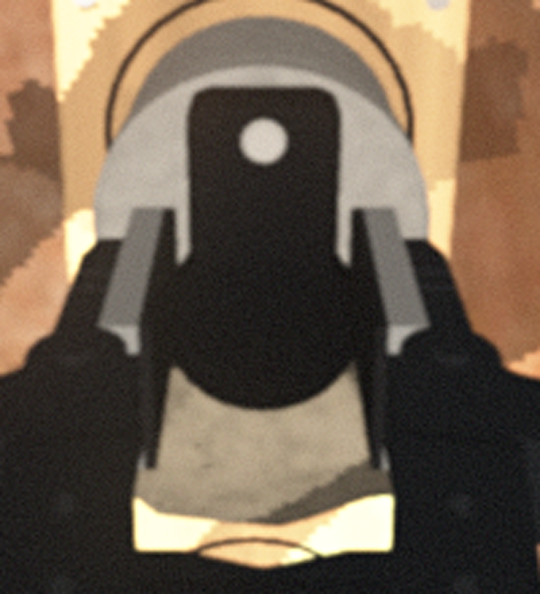

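```bash
python3 -m inch '[[[0.045,0,0,0,0,0,0],[0.045,0,0,0,0,0,0],[0.045,0,0,0,0,0,0],[0.045,0,0,0.02,0,0,0],[0.045,0,0,0.03,0,0,0]]]' 40
python3 -m inch '[[[0.045,-0.01,0,0.04,0,0,0],[0.045,-0.04,-0.02,0.03,0,0,0],[0.045,-0.04,-0.04,0,0,0,0],[0.045,-0.03,-0.04,0,0,0,0],[0.045,-0.02,-0.04,0,0,0,0]]]' 40
python3 -m inch '[[[0.045,0,-0.045,0,0,0,0],[0.045,0,-0.045,0,0,0,0],[0.045,0,-0.045,0,0,0,0],[0.045,0,0,0,0,0,0],[0.045,0,0,0,0,0,0]]]' 40
python3 -c "
from bench import cams
import cv2
from h import *
t=cams.grab_frame('top')['img'][:,:,::-1].copy();s=cams.grab_frame('scene')['img'][:,:,::-1].copy()
cv2.imwrite('pics/top3.png',t);cv2.imwrite('pics/scene3.png',s)
cv2.imwrite('pics/e1.png',cv2.resize(t[150:260,150:470],None,fx=2.5,fy=2.5,interpolation=2))
cv2.imwrite('pics/e2.png',cv2.resize(s[140:300,160:480],None,fx=2.5,fy=2.5,interpolation=2))"
```

```text
t: 29.3
position: [0.5242, 0.446, 0.1117]
tool_rot: [-0.0, 0.768, 0.64, -0.003]
force: [0.7, 0.9, 0.7]
finger_gap: 0.0449
t: 29.8
position: [0.3912, 0.3121, 0.1829]
tool_rot: [0.0, 0.768, 0.641, 0.0]
force: [0.1, -0.9, 0.2]
finger_gap: 0.0448
t: 30.3
position: [0.3934, 0.1775, 0.183]
tool_rot: [-0.0, 0.769, 0.639, 0.001]
force: [0.5, 0.4, -0.3]
finger_gap: 0.0449
```

View pics/e1.png

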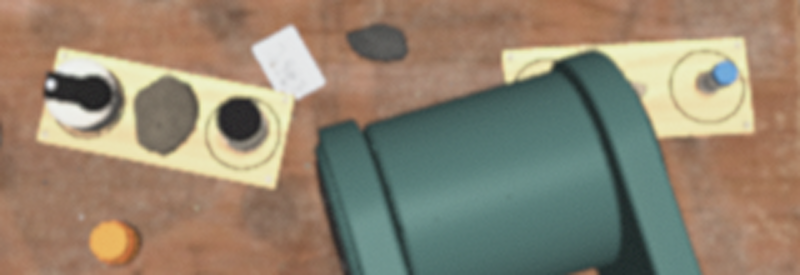

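View pics/e2.png

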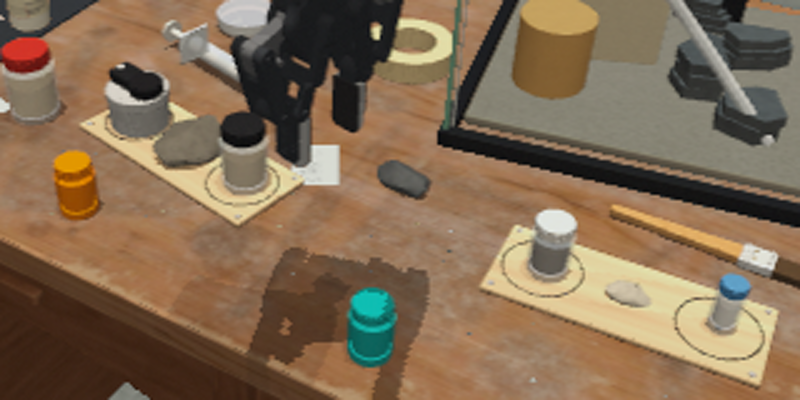

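Run:
```python
import cv2
t=cv2.imread('pics/top2.png');s=cv2.imread('pics/scene3.png')
a=cv2.resize(t[160:215,345:405],None,fx=6,fy=6,interpolation=2);b=cv2.resize(s[210:290,350:480],None,fx=6,fy=6,interpolation=2)
cv2.imwrite('pics/f1.png',a);cv2.imwrite('pics/f2.png',b)
cv2.imwrite('pics/f3.png',cv2.resize(cv2.imread('pics/top3.png')[160:230,150:290],None,fx=5.5,fy=5.5,interpolation=2))
```

```text
(no output)
```

View pics/f1.png

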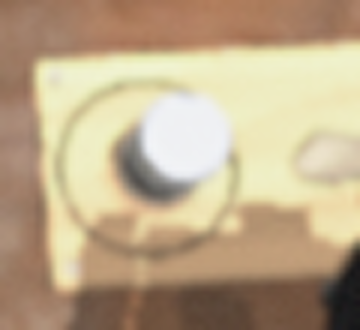

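View pics/f2.png

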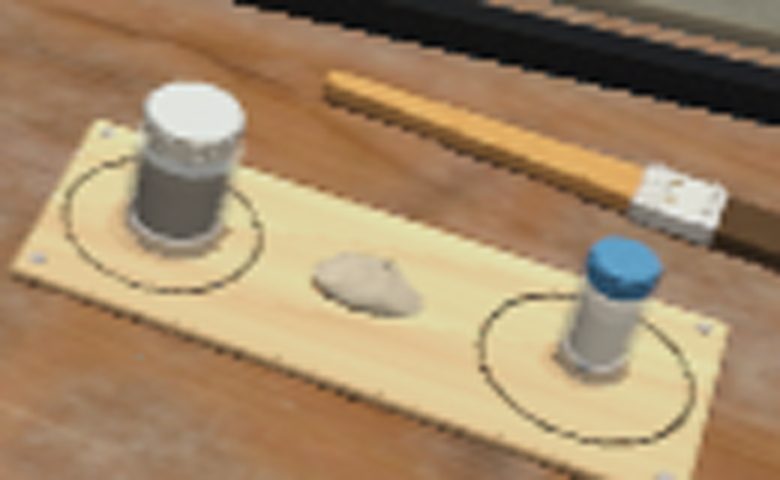

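View pics/f3.png

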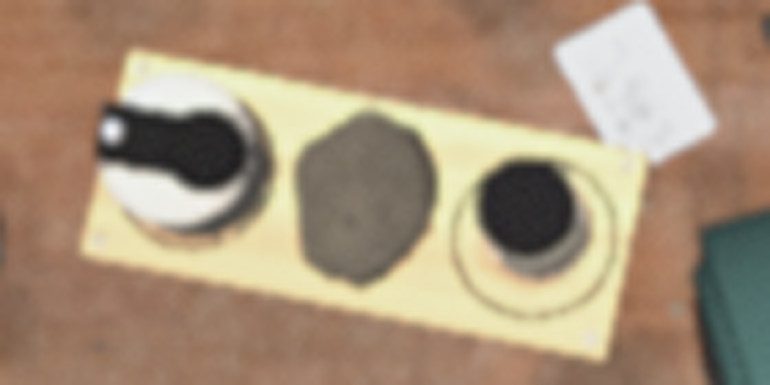

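Run:
```python
from h import *
g=lambda x,y,z,f,ox,oy,c:p2w(c,(x+.5)/f-.5+ox,(y+.5)/f-.5+oy,z)
print('white top',g(184,137,.056,6,345,160,'top'),'scene',g(194,112,.056,6,350,210,'scene'))
print('vial scene',g(626,263,.051,6,350,210,'scene'))
a=g(98,131,.057,5.5,150,160,'top');b=g(247,150,.057,5.5,150,160,'top');print('lens',a,b,(a+b)/2)
print('tin',g(180,154,.044,5.5,150,160,'top'),'black',g(526,208,.068,5.5,150,160,'top'))
```

```text
white top [0.5342 0.0531 0.056 ] scene [0.5329 0.0513 0.056 ]
vial scene [ 0.5412 -0.0821  0.051 ]
lens [0.5301 0.4765 0.057 ] [0.5231 0.4208 0.057 ] [0.5266  0.44865 0.057  ]
tin [0.5242 0.4489 0.044 ] black [0.4997 0.3159 0.068 ]
```

```bash
python3 -c "
from bench import bot
s=bot.get_state();print(s['t'],abs(s['joint_vel']).max());print(bot.job_done())"
```

```text
30.4 0.020339310857204147
the job is handed in; nothing more can be done
None
```

The tin, both jars and the vial stand in their rings, the hand lens lies on the tin's lid, and the job was handed in at t = 30.4 s with everything released. No verdict was reported.

The last top-camera and scene-camera measurements, against limits of 12 mm for the rings and 15 mm for the lens:

| Item | Position | Distance |
|---|---|---|
| Tin | left ring, big-stone board | about 4 mm from the dot |
| Black-lidded jar | right ring, big-stone board | about 2–3 mm from the dot |
| White-lidded jar | left ring, small-stone board | about 3–4 mm from the dot |
| Vial | right ring, small-stone board | about 1 mm from the dot |
| Lens | middle of the tin's lid, lying flat | about 2–3 mm from the tin's centre |

All four stand upright in the last pictures. The red-lidded jar and the spare stone were never touched and look unmoved; I did not measure them again.

- **Disagreements between cameras:** the wrist camera read tall lids 2–4 mm farther left than the other cameras, once nearly 7 mm for the held black-lidded jar. I aimed between the readings.
- **Rough check superseded:** an early scene-camera reading put the black-lidded jar about 11 mm and the tin about 7 mm off their dots. Closer crops and the top camera did not bear this out.

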